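# Raise the hood sash to its pointer and push the vial block in

### The job

Put the vial block away into the small slanted-front hood using only pushes: grip nothing and lift nothing off the worktop. First push the hood's counterweighted sash up from beneath its lip until the index on the left end of the lip is level with the pointer clip on the left post; then push the vial block along the worktop through the opening until it lies wholly inside, behind the front feet of the slanted posts, roughly square to the front. The sash must stay level with the pointer, and the pointer and all the other things must stay where they are.

Things in the scene. Friction and masses are not known exactly. Their poses are not given: they have to be found in the camera images.
- hood: Slanted-front bench hood, fixed, 285 mm wide, 180 mm deep, 345 mm tall; no floor or sill, bare worktop inside. Origin on the worktop midway between the front feet of its two posts, on the front line; x straight into the hood, y to its left (seen from the robot), z up. Posts 22 mm wide, centred at y = +-131 mm, lean back 30 degrees: the slope runs along (0.5, 0, 0.866) through the origin.
- sash (a joint): Travel of the sash up the slope, m: 0 lowest, 0.17 top. It is counterweighted, stays where it is left and takes 1.5 to 3.5 N to move. Clear framed pane, 234 mm wide, 140 mm long, 8 mm thick; its lip runs along the lower edge. At value q the lip's underside meets the pane at (0.5a, 0, 0.866a) in the hood frame, a = 0.08 + q, with open space beneath.
- lip_under (a point): Middle of the underside of the lip (200 mm long, standing out 41 mm square to the pane towards the robot, nose rounded and 10 mm thick, a slanting cover above it), 34 mm out from the pane's mid-plane, just short of the nose; push here from below. Moves with the sash. Axes: x into the hood square to the pane (30 degrees downward), y to the hood's left, z up the slope.
- lip_index (a point): Tip of the small dark diamond plate (25 mm across its corners, 3 mm thick) on the left end of the lip; moves with the sash. Axes as lip_under.
- pointer_tip (a point): Tip of the matching dark diamond plate on the black clip on the left post; the clip stiffly keeps its place. The tips face each other, 6 mm apart, when the sash is at the pointer. Axes as lip_under: z up the slope.
- pointer (a joint): Place of the pointer clip on the post, m, on the same scale as sash: index and pointer are level when the two joint values are equal. Not to be moved.
- vial_block: Plain white drilled vial block without vials, 36 (x) x 96 (y) x 22 (z) mm, about 0.13 to 0.27 kg, loose on the worktop in front of the hood; origin at the centre of its underside, its long side roughly parallel to the hood's front.
- block_left (a point): Lower left corner of the block's near long side (the side facing the robot).
- block_right (a point): Lower right corner of the block's near long side.
- petri_1: Bystander: covered petri dish, 61 mm across, 15 mm high, standing inside the hood towards the back, left or right. Origin at the centre of its underside.
- vial_1: Bystander: upright capped vial, 16 mm across, 48 mm tall, on the worktop in front of the hood's right post. Origin at the centre of its underside.
- vial_2: Bystander: upright capped vial, 16 mm across, 48 mm tall, on the worktop in front of the hood's left post. Origin at the centre of its underside.
- petri_2: Bystander: covered petri dish, 61 mm across, 15 mm high, near the worktop's front edge to the right. Origin at the centre of its underside.
- marker: Bystander: marker pen, 132 mm long, 18 mm high, lying farthest to the right. Origin at the centre of its underside.
- screw_tin: Bystander: round tin, 63 mm across, 32 mm high, right of the hood. Origin at the centre of its underside.

How it is judged:
On the way, in this order (a step that is already met when the one before it is completed fails the run):
1. the fingers push on the lip's underside or nose ((contact force between the fingers and sash_c0 above 0.5 N or contact force between the fingers and sash_c1 above 0.5 N)), for 0.1 s.
2. the lip's index is level with the pointer (z of lip_index in the frame of pointer_tip between -0.008 and 0.008 m and velocity of joint sash below 0.01 m/s), for 0.2 s.
3. the vial block lies wholly inside the hood (x of each of block_left, block_right in the frame of hood above 0 m and y of vial_block in the frame of hood between -0.12 and 0.12 m and angle between the x axis of vial_block and the x axis of hood, either way round below 0.7 rad), for 0.1 s.
At the end, for the whole second after the job is handed in: The lip's index is within 8 mm of the pointer's level (along the slope); both near corners of the vial block lie behind the hood's front line (hood x > 0), its long side within 0.7 rad of parallel to the front, flat on the worktop and at rest (all of step 3 and z of lip_index in the frame of pointer_tip between -0.008 and 0.008 m and height (world z) of vial_block below 0.006 m and linear speed of vial_block below 0.01 m/s and angle between vial_block's own z axis and vertical below 0.1 rad); the robot touches nothing.
It fails at once if the vial block is lifted or tipped (height (world z) of vial_block above 0.01 m or angle between vial_block's own z axis and vertical above 0.3 rad).
It fails at once if the vial block is gripped (more than 15 N from the fingers) (contact force between the fingers and vial_block above 15 N).
It fails at once if the lip is pinched from below and above at once ((contact force between the fingers and sash_c0 above 2 N or contact force between the fingers and sash_c1 above 2 N) and contact force between the fingers and sash_c2 above 2 N).
It fails at once if the pointer is shifted on its post (distance of pointer_tip from where it was at the start of the episode above 0.005 m).
It fails at once if a bystander is moved more than 15 mm or a vial knocked over (distance of any of petri_1, vial_1, vial_2, petri_2, marker, screw_tin from where it was at the start of the episode above 0.015 m or angle between any of vial_1, vial_2's own z axis and vertical above 0.4 rad).
It also fails if it takes over 51 s, if anything falls off the work surface, if the arm or the gripper's body presses on something with over 40 N, if the wrist force passes 120 N, or if a joint passes its speed limit or range.

### The arm

A 7-joint arm with a two-finger parallel gripper is mounted at the origin on a cart in front of the work surface, level with it; the furniture and walls round the work are solid. World frame = base frame: x ahead of the robot, y to its left, z up, the work surface at z = 0. Lengths are in m, angles in rad, forces in N, time in s.
With the tool pointing down it reaches from about 0.4 to 0.875 m from the base axis. Payload 19.3 kg.
Tool frame: the origin (TCP) lies on the front face of the gripper's body, between the roots of the fingers; the fingertips stand 73 mm ahead of it and the grasp point (between the pads) lies 54 mm ahead of it; z points along the fingers, y is the line along which they close (so a half turn about z gives the same grasp; the last joint's range is limited). The gripper opens to 85 mm and grips with 20 to 120 N. Pads are 22 mm wide; open, the fingers measure 114 mm over their backs; the gripper's body (76 mm by 85 mm) begins 54 mm behind the grasp point. The pads swing forward as they close: fully open they stand 13 mm farther back than shut.
Start: joints at [1.272, 0.521, -0.036, 1.599, 0.021, 1.021, -0.113], TCP at [0.142, -0.609, 0.304] pointing down, gripper open.
Joint ranges: [-2.91, 2.91], [-0.3, 2.13], [-1.5, 1.42], [0.17, 2.43], [-1.26, 4.41], [0.16, 1.93], [-2.52, 2.52]. Speed limits (rad/s): [1.89, 1.89, 2.39, 2.39, 3.01, 3.01, 3.01].

### API

Orientations are given as a unit quaternion [w, x, y, z].
In Python, from bench import sensors, cams, arm gives the robot as it stands. The module is installed in compiled form; this text tells all that it offers.
- The arm moves only by the tool arm_command, never from a script. Its argument "steps" is a list of rows, each an object of numbers: "grip": the finger opening in m, from 0 to 0.0854; "x", "y", "z": the shift along the tool's x, y, z in m; "twist": the turn about the tool's z in degrees. A call has 1 to 5 rows; each row is the pose to reach, as a shift and turn from the pose commanded when the call began, along the tool's axes at that moment; what a row does not reach only later rows make up. A row lasts 1/8 s, in which the tool goes at most 62.5 mm and 10.7 degrees, less where a joint would pass 70% of its speed; a pose out of reach is approached as far as the arm can. A call with a gripper value outside its range is refused whole. The fingers move at their own pace and stop on an object; the grip force is fixed at half the most. Time passes only in rows, so rows that repeat a pose let the fingers close. It gives the time, the measured TCP pose, the force, the opening and the grip force at its end, in the units of the state.
- sensors.observe(): the state, without advancing time (a new reading comes with each control period).
- cams.capture(name): name is "scene" or "top" or "wrist"; returns the picture (480x640x3 uint8, red, green, blue); there is no depth.
- cams.camera_model(name): a dict with "vfov" (degrees; the focal length in pixels is half the picture's height over the tangent of half this angle, whatever the lens; pixels are square), "cx", "cy" (the principal point, pixels), "eye" and "rotation" of the camera in the world. Camera axes: x right, y up, looking along -z (the intrinsics and any distortion apply to the point x, -y, -z); pixel columns grow to the right and rows downward; lengths in m; the calibration is good to about 2 mm. A picture is of the moment at which its call begins: read the wrist's pose just before it. camera_model takes no time and is no camera call; for the wrist camera it gives the pose at the moment of the call.
- arm.hand_in(): hands the job in; it is judged then, once.
Trained networks look in the newest picture that a camera, given by its name, has taken for a name from the list of things; names that differ only in an ending like _2 or _b are one class to them, and where a whole thing is asked for, a point or a joint stands for the part that bears it (a point fixed in the world has none). Each returns a list of dicts, best first, with "score" (0 to 1); they miss things now and then, are a little off and sometimes report something else, mostly with a low value. They report only what shows in the picture. A call takes as long as a camera call.
- cams.regions_of(target, camera): "pixels" (480x640 bool, what is visible of it) and "centre" ([row, column] in pixels, amid what is visible of it).
The state is a dict: "time": time; "q": joint angles; "dq": joint speeds; "effort": joint torques, N m; "tool_pos": TCP position; "tcp_rot": TCP orientation; "ft_force": force on the tool from outside, world axes, zero at the start; "wrist_torque": the same for the moment, N m; "gripper_width": opening from 0.0 (shut) to 1.0 (fully open); "grip_force": force on a finger pad.
Only numpy, scipy, OpenCV 4.12 (cv2) and the standard library are available. Lean on these libraries where they do the work, as an engineer would, in place of code of your own. Each camera call takes 0.05 s, during which the arm holds its last target. There are 200 camera calls.

## Working session

There is one attempt and no reset: what is moved stays moved. The work goes in short steps, Python scripts to look and compute and a tool call to move; the robot and the scene stay as the last step left them, time stands still between calls to the robot, and variables do not carry over. Pictures are saved under pics/ and viewed, at most 10 in all, crops included, and the job is handed in when it is done.

Besides the shell and the picture viewer there is one more tool, called after "Emit:" in YAML: its name, and indented under it one key for each argument. arm_command: Moves the arm, as the interface text tells. Its arguments: {"type":"object","properties":{"steps":{"type":"array"}},"required":["steps"]}

```bash
mkdir -p pics; cat > h.py <<'E'
import numpy as np, cv2
from bench import sensors, cams, arm
def R_of(q):
    from scipy.spatial.transform import Rotation as R
    return R.from_quat([q[1],q[2],q[3],q[0]]).as_matrix()
def model(n):
    m=cams.camera_model(n); f=240/np.tan(np.radians(m['vfov'])/2)
    r=np.array(m['rotation']); 
    if r.size==4: r=R_of(r)
    return m,f,np.array(m['eye']),r
def proj(n,P,M=None):
    m,f,e,r=M or model(n); c=(np.atleast_2d(P)-e)@r
    return np.c_[m['cx']+f*c[:,0]/-c[:,2], m['cy']-f*c[:,1]/-c[:,2]]
def ray(n,u,v,M=None):
    m,f,e,r=M or model(n); d=r@np.array([(u-m['cx'])/f,-(v-m['cy'])/f,-1]); return e,d
def onz(n,u,v,z=0,M=None):
    e,d=ray(n,u,v,M); return e+d*(z-e[2])/d[2]
def snap(n,f):
    i=cams.capture(n); cv2.imwrite('pics/'+f,i[:,:,::-1]); return i
E
python3 - <<'E'
from h import *
np.set_printoptions(precision=3,suppress=True)
s=sensors.observe(); print({k:s[k] for k in('time','tool_pos','tcp_rot','ft_force')})
for n in('scene','top','wrist'): print(n,cams.camera_model(n))
for n in('scene','top'):
    snap(n,n+'0.png')
    for t in('hood','sash','lip_index','pointer','vial_block','petri_1','vial_1','marker','screw_tin'):
        for r in cams.regions_of(t,n)[:3]:
            c=r['centre']; print(n,t,round(r['score'],2),np.round(c,1),r['pixels'].sum(),onz(n,c[1],c[0]))
E
```

```text
{'time': 0.0, 'tool_pos': array([ 0.142, -0.608,  0.303]), 'tcp_rot': array([-0.001,  0.993,  0.114, -0.   ]), 'ft_force': array([-0.611, -0.255,  0.119])}
scene {'vfov': 42.468355398477435, 'cx': 312.549242136027, 'cy': 233.94376231869578, 'eye': array([-0.029,  1.12 ,  0.664]), 'rotation': array([-0.186, -0.121,  0.525,  0.822])}
top {'vfov': 44.832968834619756, 'cx': 322.2659239841707, 'cy': 233.99441315419048, 'eye': array([ 0.421, -0.021,  1.178]), 'rotation': array([ 0.707,  0.024, -0.03 , -0.707])}
wrist {'vfov': 66.9284209921933, 'cx': 322.47454832489285, 'cy': 236.43453136797314, 'eye': array([ 0.207, -0.593,  0.372]), 'rotation': array([ 0.776, -0.107,  0.084, -0.616])}
scene hood 0.9 [220.1 241.4] 16435 [ 0.807 -0.173  0.   ]
scene hood 0.31 [216.9 259. ] 5322 [ 0.775 -0.212 -0.   ]
scene sash 0.56 [214.  256.2] 5266 [ 0.792 -0.227  0.   ]
scene lip_index 0.83 [217.8 258.1] 5460 [ 0.774 -0.206  0.   ]
scene lip_index 0.19 [222.  402.3] 179 [ 0.411 -0.346  0.   ]
scene pointer 0.74 [218.6 212.7] 313 [ 0.883 -0.149  0.   ]
scene vial_block 0.96 [302.5 312.1] 716 [0.45 0.13 0
[... 325 characters left out ...]
] 455 [ 0.467 -0.25   0.   ]
top hood 0.63 [164.3 250.9] 18877 [0.655 0.115 0.   ]
top hood 0.6 [267.1 231.3] 885 [0.445 0.152 0.   ]
top sash 0.76 [183.3 252.2] 8652 [0.616 0.112 0.   ]
top lip_index 0.75 [185.1 251.9] 8521 [0.612 0.112 0.   ]
top pointer 0.75 [164.7 170.7] 376 [0.654 0.279 0.   ]
top vial_block 0.78 [268.4 231.9] 907 [0.442 0.151 0.   ]
top petri_1 0.78 [295.6 378.6] 718 [ 0.387 -0.145  0.   ]
top vial_1 0.42 [186.7 251.5] 8709 [0.609 0.113 0.   ]
top vial_1 0.24 [263.1 414.2] 835 [ 0.453 -0.217  0.   ]
top marker 0.95 [289.5 472.2] 527 [ 0.399 -0.334  0.   ]
top marker 0.55 [281.9 324.3] 39 [ 0.415 -0.035  0.   ]
top screw_tin 0.86 [261.1 414. ] 848 [ 0.457 -0.217  0.   ]
```

View pics/top0.png

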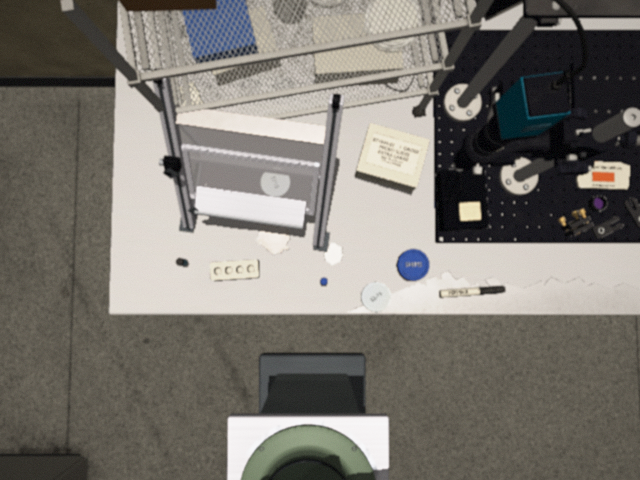

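View pics/scene0.png

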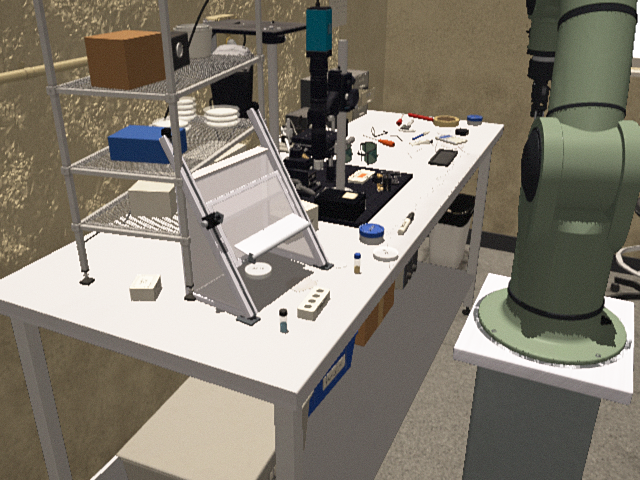

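```bash
python3 - <<'E'
import cv2
a=cv2.imread('pics/top0.png')[75:290,155:345]; a=cv2.resize(a,None,fx=2.75,fy=2.75,interpolation=3); print(a.shape)
cv2.imwrite('pics/topc.png',a)
a=cv2.imread('pics/scene0.png')[100:340,150:400]; a=cv2.resize(a,None,fx=2.5,fy=2.5,interpolation=3)
cv2.imwrite('pics/scenec.png',a)
E
```

```text
(591, 522, 3)
```

View pics/topc.png

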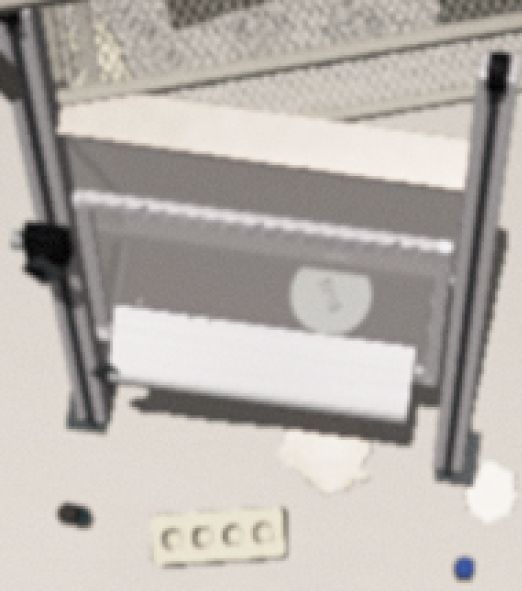

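View pics/scenec.png

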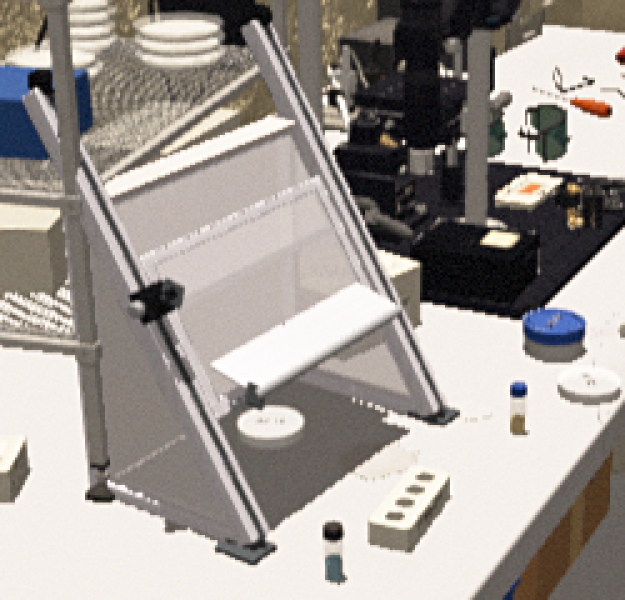

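```bash
cat >> h.py <<'E'
def tri(obs):
    A=np.zeros((3,3));b=np.zeros(3)
    for n,u,v in obs:
        e,d=ray(n,u,v); d=d/np.linalg.norm(d); P=np.eye(3)-np.outer(d,d); A+=P;b+=P@e
    return np.linalg.solve(A,b)
def hoodT(p):
    c,s=np.cos(p[2]),np.sin(p[2]); return np.array([[c,-s,0],[s,c,0],[0,0,1]]),np.array([p[0],p[1],0])
E
python3 - <<'E'
from h import *
from scipy.optimize import least_squares
np.set_printoptions(precision=4,suppress=True)
L=.345/.866
o=[('top',187,227.7,(0,.131,0)),('top',320.5,245.9,(0,-.131,0)),('top',336.5,99.7,(.5*L,-.131,.345)),
('scene',253,316,(0,.131,0)),('scene',324.8,265.2,(0,-.131,0)),('scene',165,137,(.5*L,.131,.345)),('scene',250,110,(.5*L,-.131,.345))]
def f(p):
    R,t=hoodT(p); return np.concatenate([proj(n,R@np.array(P)+t)[0]-(u,v) for n,u,v,P in o])
r=least_squares(f,[.52,.12,-.1],loss='soft_l1',f_scale=2); print(r.x,np.degrees(r.x[2])); print(f(r.x).reshape(-1,2))
np.save('hood.npy',r.x); R,t=hoodT(r.x)
def hood(P): 
    h=R.T@(P-t); return h, 'a',h[0]*.5+h[2]*.866,'out',-(h[0]*.866-h[2]*.5)
print('index',hood(tri([('scene',252,258),('top',193.5,210.6)])))
print('pointer clip',hood(tri([('scene',216.5,218),('top',172,168)])))
# lip corner tests: nose ends
for n,u,v in[('top',195.7,213),('top',303.4,227)]: print(onz(n,u,v,.08))
for q in(0,.02,.04,.06,.08,.1):
    a=.08+q
    P=[R@np.array([.5*a-.866*w,y,.866*a+.5*w])+t for y in(.1,-.1) for w in (.041,)]
    print(q,proj('top',P).ravel(),proj('scene',P).ravel())
# ground objects
for nm,z,pts in[('block',.022,[(211.4,264),(258.5,259.5),(259.5,277),(213,281)]),('vials',.048,[(182,262),(323.5,282)]),('petri',.015,[(274,181)])]:
  for u,v in pts: P=onz('top',u,v,z); print(nm,P,R.T@(P-t))
E
```

```text
[ 0.5061  0.1085 -0.1402] -8.030625750188168
[[ 2.4268  0.0333]
 [-3.1447 -0.1167]
 [ 0.0661 -1.9912]
 [ 1.2055  3.759 ]
 [ 0.9275  2.4968]
 [-0.79   -2.9385]
 [ 1.0137 -2.9049]]
index (array([0.0246, 0.1009, 0.1171]), 'a', np.float64(0.11372296039777775), 'out', np.float64(0.03730117025918324))
pointer clip (array([0.084 , 0.1296, 0.1985]), 'a', np.float64(0.21388312023917486), 'out', np.float64(0.0264963245264703))
[0.5454 0.2092 0.08  ]
[0.5189 0.0052 0.08  ]
0 [195.6996 223.4771 301.3382 238.3804] [260.3692 272.7746 316.6456 236.5376]
0.02 [194.5956 217.2462 301.8563 232.3763] [255.9752 263.5979 312.8334 228.324 ]
0.04 [193.4571 210.821  302.3907 226.1848] [251.5649 254.3872 309.0087 220.0834]
0.06 [192.2826 204.1922 302.942  219.7972] [247.1383 245.1424 305.1714 211.8157]
0.08 [191.0703 197.3501 303.511  213.2038] [242.6953 235.8633 301.3214 203.5208]
0.1 [189.8182 190.2841 304.0987 206.3946] [238.2358 226.5498 297.4588 195.1985]
block [0.4504 0.1887 0.022 ] [-0.0664  0.0716  0.022 ]
block [0.4593 0.0955 0.022 ] [-0.0446 -0.0194  0.022 ]
block [0.4247 0.0932 0.022 ] [-0.0785 -0.0264  0.022 ]
block [0.4168 0.185  0.022 ] [-0.0991  0.0633  0.022 ]
vials [0.4536 0.2408 0.048 ] [-0.0705  0.1237  0.048 ]
vials [ 0.4149 -0.0331  0.048 ] [-0.0705 -0.153   0.048 ]
petri [0.6178 0.0663 0.015 ] [ 0.1165 -0.0262  0.015 ]
```

Emit:
arm_command:
  steps:
    - {"x":0.06,"y":-0.045,"z":0,"twist":5,"grip":0.05}
    - {"x":0.12,"y":-0.09,"z":0,"twist":10,"grip":0.05}
    - {"x":0.17,"y":-0.13,"z":0,"twist":15,"grip":0.05}
    - {"x":0.22,"y":-0.166,"z":0,"twist":21,"grip":0.05}
    - {"x":0.25,"y":-0.19,"z":0,"twist":21,"grip":0.05}

```text
time: 1.62
tool_pos: [0.3423, -0.3665, 0.3041]
tcp_rot: [0.0, 0.998, -0.07, 0.0]
ft_force: [1.3, -1.0, 0.2]
gripper_width: 0.584
grip_force: 0.0
```

```bash
cat >> h.py <<'E'
def go(hx,hy,z,yaw=None):
    "tool shift to bring TCP to hood-frame point, height z"
    p=np.load('hood.npy'); R,t=hoodT(p); s=sensors.observe(); T=R_of(s['tcp_rot'])
    W=R@np.array([hx,hy,z])+t; ty=np.arctan2(T[1,0],T[0,0])
    d=T.T@(W-np.array(s['tool_pos']))
    print('t',round(s['time'],2),'tcp hood',np.round(R.T@(np.array(s['tool_pos'])-t),4),'F hood',np.round(R.T@np.array(s['ft_force']),2),'shift',np.round(d,4),'twist',round(np.degrees(ty-p[2]),2))
E
python3 -c "
from h import *
go(-.03,0,.17)"
```

```text
t 1.62 tcp hood [-0.0959 -0.4932  0.3041] F hood [ 1.47 -0.81  0.23] shift [ 0.0661 -0.4932  0.134 ] twist 0.04
```

Emit:
arm_command:
  steps:
    - {"x":0,"y":-0.06,"grip":0.05}
    - {"x":0,"y":-0.12,"grip":0.05}
    - {"x":0,"y":-0.18,"grip":0.05}
    - {"x":0,"y":-0.24,"grip":0.05}
    - {"x":0,"y":-0.3,"grip":0.05}

```text
invalid input
```

Emit:
arm_command:
  steps:
    - {"x":0,"y":-0.06,"z":0.02,"grip":0.05}
    - {"x":0,"y":-0.12,"z":0.05,"grip":0.05}
    - {"x":0.01,"y":-0.17,"z":0.09,"grip":0.05}
    - {"x":0.03,"y":-0.193,"z":0.134,"grip":0.05}
    - {"x":0.03,"y":-0.193,"z":0.134,"grip":0.05}

```text
invalid input
```

```bash
python3 -c "
from h import *
go(-.03,0,.17)
snap('wrist','w1.png'); b=snap('scene','s1.png')
cv2.imwrite('pics/s1c.png',cv2.resize(b[100:340,150:400,::-1],None,fx=2.5,fy=2.5,interpolation=3))
"
```

```text
t 1.62 tcp hood [-0.0959 -0.4932  0.3041] F hood [ 1.47 -0.81  0.23] shift [ 0.0661 -0.4932  0.134 ] twist 0.04
```

View pics/s1c.png

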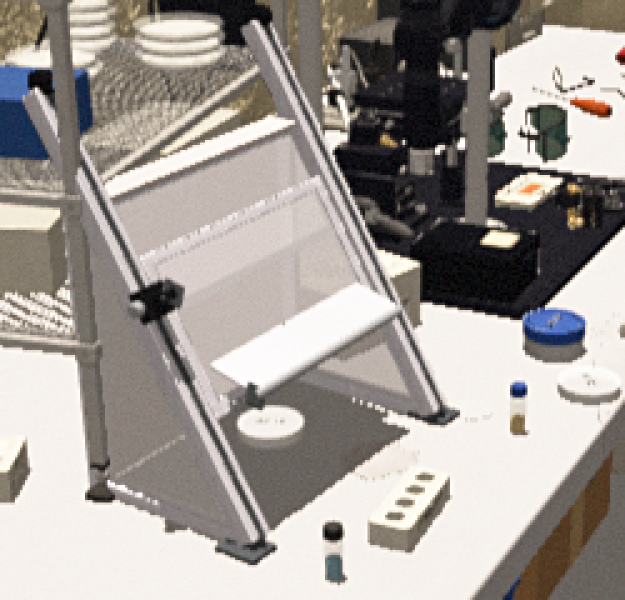

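View pics/w1.png

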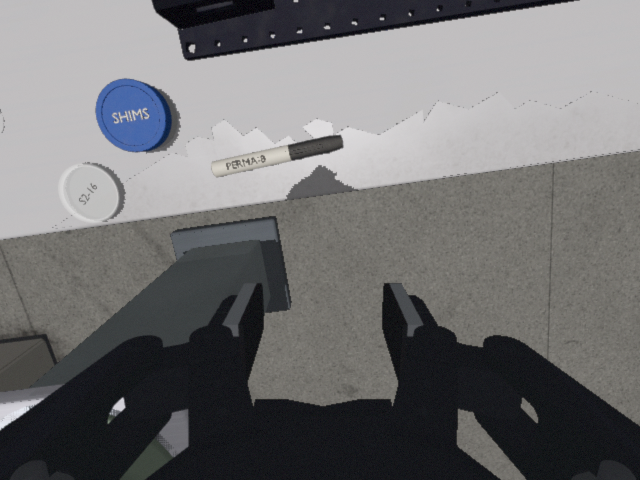

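Emit:
arm_command:
  steps:
    - {"x":0,"y":-0.06,"z":0,"twist":0,"grip":0.05}
    - {"x":0,"y":-0.12,"z":0,"twist":0,"grip":0.05}
    - {"x":0,"y":-0.18,"z":0,"twist":0,"grip":0.05}
    - {"x":0,"y":-0.24,"z":0,"twist":0,"grip":0.05}
    - {"x":0,"y":-0.3,"z":0,"twist":0,"grip":0.05}

```text
time: 2.35
tool_pos: [0.3824, -0.0692, 0.3043]
tcp_rot: [0.0, 0.998, -0.069, 0.001]
ft_force: [1.4, -0.3, -0.3]
gripper_width: 0.584
grip_force: 0.0
```

Emit:
arm_command:
  steps:
    - {"x":0,"y":-0.06,"z":0.02,"twist":0,"grip":0.05}
    - {"x":0,"y":-0.12,"z":0.05,"twist":0,"grip":0.05}
    - {"x":0.01,"y":-0.17,"z":0.09,"twist":0,"grip":0.05}
    - {"x":0.03,"y":-0.193,"z":0.134,"twist":0,"grip":0.05}
    - {"x":0.03,"y":-0.193,"z":0.134,"twist":0,"grip":0.05}

```text
time: 2.98
tool_pos: [0.4379, 0.1177, 0.1663]
tcp_rot: [0.0, 0.998, -0.067, -0.003]
ft_force: [-0.3, -0.5, -0.2]
gripper_width: 0.585
grip_force: 0.0
```

```bash
python3 -c "
from h import *
go(-.03,0,.17)
snap('wrist','w2.png'); b=snap('scene','s2.png')
cv2.imwrite('pics/s2c.png',np.hstack([cv2.resize(b[160:330,150:340,::-1],None,fx=3,fy=3,interpolation=3)]))
"
```

```text
t 2.98 tcp hood [-0.0688 -0.0003  0.1663] F hood [-0.2  -0.53 -0.24] shift [ 0.0388 -0.0001 -0.004 ] twist 0.31
```

View pics/s2c.png

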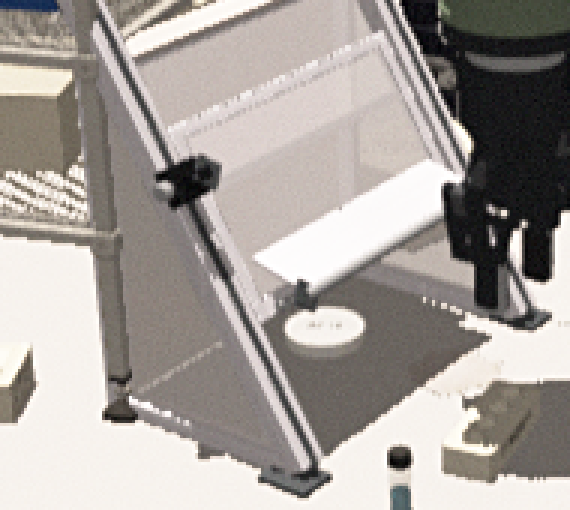

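Emit:
arm_command:
  steps:
    - {"x":0.03,"y":0,"z":0,"twist":0,"grip":0.05}
    - {"x":0.055,"y":0,"z":0,"twist":0,"grip":0.05}
    - {"x":0.065,"y":0,"z":0,"twist":0,"grip":0.05}
    - {"x":0.068,"y":0,"z":0,"twist":0,"grip":0.05}
    - {"x":0.068,"y":0,"z":0,"twist":0,"grip":0.05}

```text
time: 3.7
tool_pos: [0.5054, 0.1066, 0.1704]
tcp_rot: [-0.0, 0.998, -0.069, 0.0]
ft_force: [-0.3, -0.1, -0.9]
gripper_width: 0.585
grip_force: 0.0
```

Hood x ≈ 0 for the TCP, no contact yet. Creep on.

Emit:
arm_command:
  steps:
    - {"x":0.003,"y":0,"z":0,"twist":0,"grip":0.05}
    - {"x":0.006,"y":0,"z":0,"twist":0,"grip":0.05}
    - {"x":0.009,"y":0,"z":0,"twist":0,"grip":0.05}
    - {"x":0.011,"y":0,"z":-0.002,"twist":0,"grip":0.05}
    - {"x":0.012,"y":0,"z":-0.004,"twist":0,"grip":0.05}

```text
time: 4.32
tool_pos: [0.5175, 0.1051, 0.1738]
tcp_rot: [0.0, 0.998, -0.069, -0.001]
ft_force: [-3.9, 1.6, -0.6]
gripper_width: 0.585
grip_force: 1.8
```

Emit:
arm_command:
  steps:
    - {"x":0.004,"y":0,"z":-0.005,"twist":0,"grip":0.05}
    - {"x":0.007,"y":0,"z":-0.01,"twist":0,"grip":0.05}
    - {"x":0.01,"y":0,"z":-0.015,"twist":0,"grip":0.05}
    - {"x":0.013,"y":0,"z":-0.02,"twist":0,"grip":0.05}
    - {"x":0.016,"y":0,"z":-0.026,"twist":0,"grip":0.05}

```text
time: 4.95
tool_pos: [0.5326, 0.103, 0.1999]
tcp_rot: [0.0, 0.998, -0.069, -0.001]
ft_force: [-9.2, 2.0, 1.8]
gripper_width: 0.583
grip_force: 4.5
```

```bash
cat > look.py <<'E'
from h import *
import sys
go(0,0,.17)
b=cams.capture('scene')
for t in('lip_index','pointer','vial_block'):
    for r in cams.regions_of(t,'scene')[:1]: print(t,r['score'],r['centre'],r['pixels'].sum())
cv2.imwrite('pics/%s.png'%sys.argv[1],cv2.resize(b[160:330,150:340,::-1],None,fx=3,fy=3,interpolation=3))
# darkest diamond tracking on lip end: dark mask centroids
g=b.max(2); m=(g<90).astype(np.uint8); m[:,:195]=0; m[:,275:]=0; m[:190]=0; m[285:]=0
n,l,st,c=cv2.connectedComponentsWithStats(m)
for i in range(1,n):
    if st[i,4]>12: print('dark',st[i],c[i].round(1))
E
python3 look.py s3
```

```text
t 4.95 tcp hood [ 0.027  -0.0017  0.1999] F hood [-9.41  0.66  1.82] shift [-0.0269 -0.0018  0.0299] twist 0.16
lip_index 0.75 [204.6, 242.9] 3959
pointer 0.76 [219.5, 212.7] 232
vial_block 0.74 [301.5, 312.7] 695
dark [195 190  46  95 402] [215.5 228.7]
dark [256 190  19  48 555] [267.3 209.6]
dark [240 238   9  10  47] [243.6 243.2]
```

Emit:
arm_command:
  steps:
    - {"x":0.002,"y":0,"z":-0.006,"twist":0,"grip":0.05}
    - {"x":0.005,"y":0,"z":-0.012,"twist":0,"grip":0.05}
    - {"x":0.008,"y":0,"z":-0.018,"twist":0,"grip":0.05}
    - {"x":0.012,"y":0,"z":-0.024,"twist":0,"grip":0.05}
    - {"x":0.016,"y":0,"z":-0.031,"twist":0,"grip":0.05}

```text
time: 5.78
tool_pos: [0.5494, 0.1007, 0.2312]
tcp_rot: [0.0, 0.998, -0.069, -0.0]
ft_force: [-6.0, 0.6, -0.3]
gripper_width: 0.587
grip_force: 2.8
```

```bash
python3 look.py s4
```

```text
t 5.78 tcp hood [ 0.0439 -0.0017  0.2312] F hood [-6.   -0.21 -0.31] shift [-0.0439 -0.0018  0.0613] twist 0.14
lip_index 0.76 [187.2, 233.1] 3907
pointer 0.71 [219.6, 213.4] 265
vial_block 0.6 [301.2, 312.5] 705
dark [195 190  46  95 404] [215.5 228.7]
dark [251 190  24  32 431] [263.3 201.7]
dark [233 222   8  10  47] [235.9 227.3]
```

View pics/s4.png

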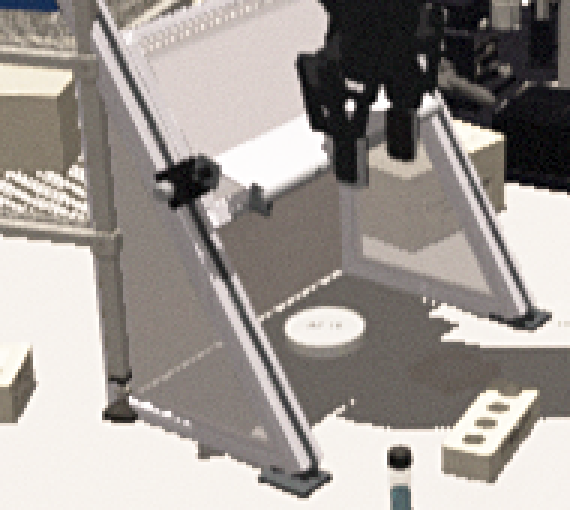

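Emit:
arm_command:
  steps:
    - {"x":0.002,"y":0,"z":-0.004,"twist":0,"grip":0.05}
    - {"x":0.004,"y":0,"z":-0.008,"twist":0,"grip":0.05}
    - {"x":0.007,"y":0,"z":-0.013,"twist":0,"grip":0.05}
    - {"x":0.011,"y":0,"z":-0.019,"twist":0,"grip":0.05}
    - {"x":0.011,"y":0,"z":-0.019,"twist":0,"grip":0.05}

```text
time: 6.6
tool_pos: [0.5606, 0.0992, 0.2507]
tcp_rot: [-0.0, 0.998, -0.069, 0.0]
ft_force: [-4.9, 0.6, 3.3]
gripper_width: 0.583
grip_force: 2.6
```

```bash
sed -i 's/b\[160:330,150:340,::-1\],None,fx=3,fy=3/b[180:255,185:285,::-1],None,fx=6,fy=6/' look.py; python3 look.py s5; python3 -c "
from h import *
b=cams.capture('top'); cv2.imwrite('pics/t5.png',cv2.resize(b[130:230,150:250,::-1],None,fx=5,fy=5,interpolation=3))
a=cv2.imread('pics/s5.png'); c=cv2.imread('pics/t5.png'); o=np.zeros((500,800,3),np.uint8); o[:338,:450]=cv2.resize(a,(450,338)); o[:350,450:]=c[:350,:350]; cv2.imwrite('pics/j5.png',o)"
```

```text
t 6.6 tcp hood [ 0.0553 -0.0016  0.2507] F hood [-4.97 -0.05  3.29] shift [-0.0553 -0.0017  0.0807] twist 0.13
lip_index 0.86 [176.4, 228.4] 3773
pointer 0.53 [219.5, 212.6] 271
vial_block 0.93 [301.6, 310.5] 730
dark [195 190  46  95 404] [215.6 228.6]
dark [248 190  21  22 246] [260.1 198.8]
dark [227 211   9  11  54] [230.9 216.7]
```

View pics/j5.png

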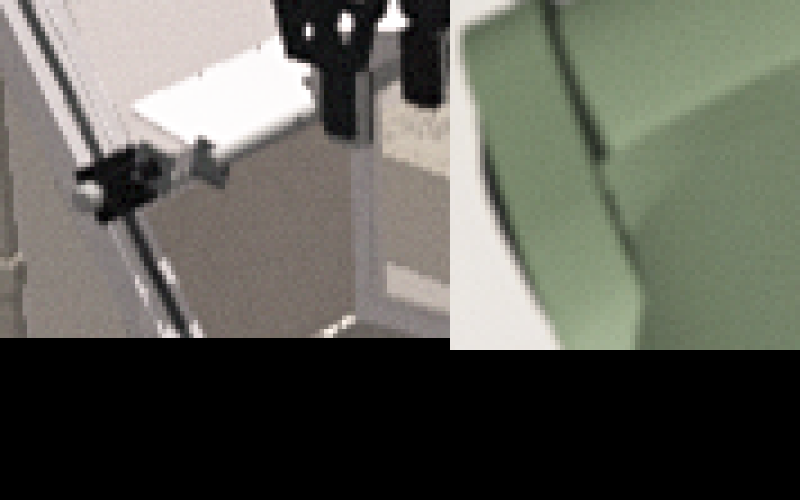

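Emit:
arm_command:
  steps:
    - {"x":0.001,"y":0,"z":-0.003,"twist":0,"grip":0.05}
    - {"x":0.003,"y":0,"z":-0.006,"twist":0,"grip":0.05}
    - {"x":0.005,"y":0,"z":-0.009,"twist":0,"grip":0.05}
    - {"x":0.005,"y":0,"z":-0.009,"twist":0,"grip":0.05}

```text
time: 7.35
tool_pos: [0.5654, 0.0985, 0.2593]
tcp_rot: [-0.0, 0.998, -0.069, -0.0]
ft_force: [-5.6, 0.5, 4.6]
gripper_width: 0.589
grip_force: 3.2
```

```bash
sed -i 's/b\[180:255,185:285,::-1\],None,fx=6,fy=6/b[195:235,198:248,::-1],None,fx=14,fy=14/' look.py; python3 look.py s6
```

```text
t 7.35 tcp hood [ 0.0601 -0.0016  0.2593] F hood [-5.64 -0.28  4.6 ] shift [-0.06   -0.0017  0.0893] twist 0.14
lip_index 0.87 [175.2, 225.0] 3814
pointer 0.52 [217.4, 212.7] 275
vial_block 0.73 [301.3, 312.9] 731
dark [195 190  46  95 405] [215.6 228.6]
dark [253 190  14  17 165] [259.  197.5]
dark [272 190   3   9  25] [273.  193.7]
dark [225 207   9  10  49] [228.7 212.1]
```

View pics/s6.png

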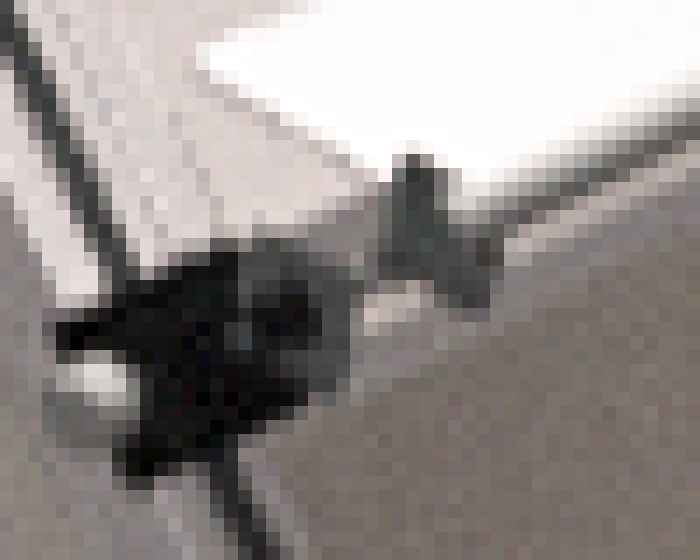

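Emit:
arm_command:
  steps:
    - {"x":-0.008,"y":0,"z":0,"twist":0,"grip":0.05}
    - {"x":-0.03,"y":0,"z":0,"twist":0,"grip":0.05}
    - {"x":-0.08,"y":0,"z":0,"twist":0,"grip":0.05}
    - {"x":-0.14,"y":0,"z":0,"twist":0,"grip":0.05}
    - {"x":-0.19,"y":0,"z":0,"twist":0,"grip":0.05}

```text
time: 8.18
tool_pos: [0.3752, 0.1246, 0.2591]
tcp_rot: [-0.0, 0.998, -0.069, 0.001]
ft_force: [0.5, 1.2, -0.3]
gripper_width: 0.588
grip_force: 0.0
```

```bash
python3 look.py s7; cat > blk.py <<'E'
from h import *
p=np.load('hood.npy'); R,t=hoodT(p)
b=cams.capture('top')
r=cams.regions_of('vial_block','top')
for k in r[:2]:
    m=k['pixels'].astype(np.uint8); c=cv2.findContours(m,0,1)[0]; c=max(c,key=cv2.contourArea)
    bx=cv2.boxPoints(cv2.minAreaRect(c)); W=np.array([onz('top',u,v,.018) for u,v in bx]); H=(W-t)@R
    e=H[1]-H[0]; e2=H[2]-H[1]; L=e if np.linalg.norm(e)>np.linalg.norm(e2) else e2
    print('score',round(k['score'],2),m.sum(),'hood centre',H.mean(0).round(4),'long',np.linalg.norm(L).round(4),'yaw rel',np.degrees(np.arctan2(-L[0],L[1])).round(1), 'corners',H[:,:2].round(3).tolist())
E
python3 blk.py; python3 -c "
from h import *
print(np.round(sensors.observe()['q'],2))"
```

```text
t 8.18 tcp hood [-0.1319 -0.0023  0.2591] F hood [ 0.34  1.3  -0.27] shift [ 0.1318 -0.0019  0.0892] twist 0.15
lip_index 0.88 [172.9, 237.7] 5444
pointer 0.7 [219.6, 213.1] 240
vial_block 0.56 [302.2, 313.7] 723
dark [195 190  46  95 411] [215.5 228.6]
dark [225 207   9  10  48] [228.7 212.1]
score 0.91 591 hood centre [-0.0681  0.0169  0.018 ] long 0.081 yaw rel -168.1 corners [[-0.059, 0.06], [-0.042, -0.019], [-0.078, -0.027], [-0.094, 0.052]]
[-0.13  0.25 -0.39  2.19  0.14  0.72 -2.33]
```

Emit:
arm_command:
  steps:
    - {"x":0,"y":-0.022,"z":0.045,"twist":0,"grip":0.05}
    - {"x":0,"y":-0.022,"z":0.09,"twist":0,"grip":0.05}
    - {"x":0,"y":-0.022,"z":0.135,"twist":0,"grip":0.05}
    - {"x":0,"y":-0.022,"z":0.17,"twist":0,"grip":0.05}
    - {"x":0,"y":-0.022,"z":0.18,"twist":0,"grip":0.05}

```text
time: 9.1
tool_pos: [0.38, 0.1462, 0.0771]
tcp_rot: [0.001, 0.998, -0.069, -0.001]
ft_force: [0.1, -0.4, 0.6]
gripper_width: 0.585
grip_force: 0.0
```

```bash
python3 -c "
from h import *
go(-.13,.022,.077)
snap('wrist','w8.png')"; python3 blk.py
```

```text
t 9.1 tcp hood [-0.1301  0.0198  0.0771] F hood [ 0.14 -0.35  0.63] shift [ 0.0001 -0.0022  0.0001] twist 0.16
score 0.6 584 hood centre [-0.0654  0.016   0.018 ] long 0.0815 yaw rel -172.0 corners [[-0.052, 0.059], [-0.041, -0.021], [-0.078, -0.027], [-0.09, 0.053]]
score 0.19 78 hood centre [-0.0696  0.1309  0.018 ] long 0.0238 yaw rel -172.0 corners [[-0.064, 0.144], [-0.061, 0.12], [-0.075, 0.118], [-0.078, 0.142]]
```

View pics/w8.png

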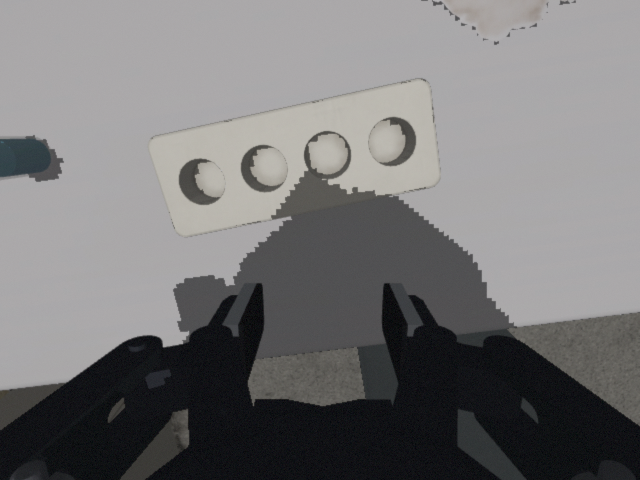

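Emit:
arm_command:
  steps:
    - {"x":0.01,"y":-0.006,"z":0,"twist":0,"grip":0.05}
    - {"x":0.02,"y":-0.006,"z":0,"twist":0,"grip":0.05}
    - {"x":0.03,"y":-0.006,"z":0,"twist":0,"grip":0.05}
    - {"x":0.04,"y":-0.006,"z":0,"twist":0,"grip":0.05}
    - {"x":0.05,"y":-0.006,"z":0,"twist":0,"grip":0.05}

```text
time: 9.88
tool_pos: [0.4312, 0.1452, 0.0789]
tcp_rot: [0.0, 0.998, -0.069, -0.0]
ft_force: [-1.8, 0.1, 1.1]
gripper_width: 0.587
grip_force: 0.6
```

Emit:
arm_command:
  steps:
    - {"x":0.01,"y":0,"z":0,"twist":0,"grip":0.05}
    - {"x":0.02,"y":0,"z":0,"twist":0,"grip":0.05}
    - {"x":0.03,"y":0,"z":0,"twist":0,"grip":0.05}
    - {"x":0.038,"y":0,"z":0,"twist":0,"grip":0.05}
    - {"x":0.038,"y":0,"z":0,"twist":0,"grip":0.05}

```text
time: 10.5
tool_pos: [0.4687, 0.1401, 0.0789]
tcp_rot: [-0.0, 0.998, -0.069, 0.0]
ft_force: [0.1, -0.2, 0.4]
gripper_width: 0.58
grip_force: 0.0
```

```bash
python3 -c "
from h import *
go(-.04,.022,.077)
m=model('wrist')
c=cams.capture('wrist');r=cams.regions_of('vial_block','wrist')
p=np.load('hood.npy'); R,t=hoodT(p)
for k in r[:1]:
    q=k['pixels'].astype(np.uint8); c=max(cv2.findContours(q,0,1)[0],key=cv2.contourArea)
    H=(np.array([onz('wrist',u,v,.022,m) for u,v in cv2.boxPoints(cv2.minAreaRect(c))])-t)@R; print(k['score'],H.mean(0).round(3),H[:,:2].round(3).tolist())
"; python3 look.py s9
```

```text
t 10.5 tcp hood [-0.0415  0.0261  0.0789] F hood [ 0.11 -0.22  0.43] shift [0.0015 0.0041 0.0019] twist 0.11
0.56 [-0.01   0.025  0.022] [[0.009, 0.071], [0.009, -0.021], [-0.029, -0.025], [-0.029, 0.075]]
t 10.6 tcp hood [-0.0422  0.0261  0.0789] F hood [0.25 0.55 0.27] shift [ 0.0421  0.0262 -0.0911] twist 0.13
lip_index 0.95 [171.6, 236.2] 5222
pointer 0.57 [217.6, 211.5] 301
vial_block 0.58 [296.9, 281.5] 361
dark [195 190  46  95 408] [215.6 228.6]
dark [225 207   9  10  47] [228.6 212.1]
```

Emit:
arm_command:
  steps:
    - {"x":-0.03,"y":0,"z":0,"twist":0,"grip":0.05}
    - {"x":-0.06,"y":0.005,"z":0,"twist":-10,"grip":0.05}
    - {"x":-0.067,"y":0.005,"z":0,"twist":-20,"grip":0.05}
    - {"x":-0.067,"y":0.005,"z":0,"twist":-30,"grip":0.05}
    - {"x":-0.067,"y":0.005,"z":0,"twist":-40,"grip":0.05}

```text
time: 11.42
tool_pos: [0.401, 0.1446, 0.079]
tcp_rot: [0.0, 0.96, 0.28, 0.0]
ft_force: [-0.3, 0.2, -0.4]
gripper_width: 0.588
grip_force: 0.0
```

Emit:
arm_command:
  steps:
    - {"x":0,"y":0,"z":0,"twist":-10,"grip":0.05}
    - {"x":0,"y":0,"z":0,"twist":-20,"grip":0.05}
    - {"x":0,"y":0,"z":0,"twist":-30,"grip":0.05}
    - {"x":0,"y":0,"z":0,"twist":-40,"grip":0.05}
    - {"x":0,"y":0,"z":0,"twist":-50,"grip":0.05}

```text
time: 12.05
tool_pos: [0.4011, 0.1445, 0.079]
tcp_rot: [0.0, 0.752, 0.659, 0.0]
ft_force: [-0.3, -0.9, -0.5]
gripper_width: 0.581
grip_force: 0.0
```

Emit:
arm_command:
  steps:
    - {"x":0,"y":0,"z":0,"twist":0,"grip":0.085}
    - {"x":0,"y":0,"z":0,"twist":0,"grip":0.085}
    - {"x":0,"y":0,"z":0.003,"twist":0,"grip":0.085}
    - {"x":0,"y":0,"z":0.006,"twist":0,"grip":0.085}
    - {"x":0,"y":0,"z":0.008,"twist":0,"grip":0.085}

```text
time: 12.68
tool_pos: [0.401, 0.1445, 0.0707]
tcp_rot: [-0.0, 0.754, 0.657, -0.0]
ft_force: [-0.3, -0.2, -0.3]
gripper_width: 0.995
grip_force: 0.0
```

```bash
python3 -c "
from h import *
go(-.05,.024,.071)"; sed -i 's/b\[195:235,198:248,::-1\],None,fx=14,fy=14/b[200:340,210:400,::-1],None,fx=4,fy=4/' look.py; python3 look.py s10
```

```text
t 12.68 tcp hood [-0.1091  0.021   0.0707] F hood [-0.3  -0.28 -0.34] shift [ 0.0028  0.0591 -0.0004] twist 90.12
t 12.68 tcp hood [-0.1091  0.021   0.0707] F hood [-0.3  -0.28 -0.34] shift [-0.0213  0.109  -0.0994] twist 90.12
lip_index 0.76 [172.9, 238.5] 5507
pointer 0.72 [219.0, 213.8] 293
vial_block 0.71 [293.1, 288.7] 707
dark [195 190  46  95 405] [215.6 228.6]
dark [225 207   9  10  48] [228.7 212.1]
```

Emit:
arm_command:
  steps:
    - {"x":0.003,"y":0.012,"z":0,"twist":0,"grip":0.085}
    - {"x":0.003,"y":0.02,"z":0,"twist":0,"grip":0.085}
    - {"x":0.003,"y":0.028,"z":0,"twist":0,"grip":0.085}
    - {"x":0.003,"y":0.036,"z":0,"twist":0,"grip":0.085}
    - {"x":0.003,"y":0.044,"z":0,"twist":0,"grip":0.085}

```text
time: 13.5
tool_pos: [0.4456, 0.1412, 0.0709]
tcp_rot: [-0.0, 0.754, 0.657, -0.0]
ft_force: [-1.0, 0.8, 0.4]
gripper_width: 0.992
grip_force: 0.8
```

```bash
cat > wb.py <<'E'
from h import *
go(-.05,.024,.071)
p=np.load('hood.npy'); R,t=hoodT(p)
for n in('wrist','scene'):
  m=model(n); cams.capture(n)
  for k in cams.regions_of('vial_block',n)[:1]:
    q=k['pixels'].astype(np.uint8); c=max(cv2.findContours(q,0,1)[0],key=cv2.contourArea)
    H=(np.array([onz(n,u,v,.022,m) for u,v in c[:,0]])-t)@R
    bx=cv2.boxPoints(cv2.minAreaRect(H[:,:2].astype(np.float32)))
    print(n,round(k['score'],2),q.sum(),bx.mean(0).round(3),bx.round(3).tolist())
E
python3 wb.py
```

```text
t 13.5 tcp hood [-0.0645  0.024   0.0709] F hood [-1.11  0.62  0.41] shift [-0.      0.0145 -0.0001] twist 90.13
wrist 0.59 18980 [0.003 0.042] [[-0.01899999938905239, 0.07599999755620956], [-0.017999999225139618, 0.00800000037997961], [0.02500000037252903, 0.00800000037997961], [0.02500000037252903, 0.07599999755620956]]
scene 0.86 454 [-0.     0.044] [[-0.028999999165534973, 0.09600000083446503], [-0.024000000208616257, -0.009999999776482582], [0.02800000086426735, -0.00800000037997961], [0.023000000044703484, 0.09799999743700027]]
```

Emit:
arm_command:
  steps:
    - {"x":0,"y":0.007,"z":0,"twist":0,"grip":0.085}
    - {"x":0,"y":0.014,"z":0,"twist":0,"grip":0.085}
    - {"x":0,"y":0.02,"z":0,"twist":0,"grip":0.085}
    - {"x":0,"y":0.025,"z":0,"twist":0,"grip":0.085}
    - {"x":0,"y":0.025,"z":0,"twist":0,"grip":0.085}

```text
time: 14.32
tool_pos: [0.4702, 0.1378, 0.0709]
tcp_rot: [0.0, 0.754, 0.657, 0.0]
ft_force: [-0.3, -0.2, 0.3]
gripper_width: 0.998
grip_force: 0.0
```

```bash
python3 wb.py
```

```text
t 14.32 tcp hood [-0.0396  0.0241  0.0709] F hood [-0.25 -0.21  0.27] shift [-0.0001 -0.0104 -0.0001] twist 90.11
wrist 0.73 19090 [0.029 0.042] [[0.007000000216066837, 0.07599999755620956], [0.007000000216066837, 0.007000000216066837], [0.050999999046325684, 0.00800000037997961], [0.050999999046325684, 0.07599999755620956]]
scene 0.64 545 [0.022 0.045] [[-0.007000000216066837, -0.00800000037997961], [0.050999999046325684, -0.00800000037997961], [0.052000001072883606, 0.0989999994635582], [-0.006000000052154064, 0.0989999994635582]]
```

Emit:
arm_command:
  steps:
    - {"x":0,"y":0.004,"z":0,"twist":0,"grip":0.085}
    - {"x":0,"y":0.007,"z":0,"twist":0,"grip":0.085}
    - {"x":0,"y":0.007,"z":0,"twist":0,"grip":0.085}
    - {"x":0,"y":-0.03,"z":0,"twist":0,"grip":0.085}
    - {"x":0,"y":-0.08,"z":-0.01,"twist":0,"grip":0.085}

```text
time: 15.15
tool_pos: [0.3898, 0.1489, 0.0807]
tcp_rot: [-0.0, 0.755, 0.656, 0.0]
ft_force: [-0.1, 1.3, 0.9]
gripper_width: 0.998
grip_force: 0.0
```

Emit:
arm_command:
  steps:
    - {"x":0,"y":0,"z":-0.05,"twist":0,"grip":0.085}
    - {"x":0,"y":0,"z":-0.1,"twist":0,"grip":0.085}
    - {"x":0,"y":0,"z":-0.15,"twist":0,"grip":0.085}
    - {"x":0,"y":0,"z":-0.15,"twist":0,"grip":0.085}

```text
time: 15.65
tool_pos: [0.3917, 0.1492, 0.2337]
tcp_rot: [0.001, 0.754, 0.656, 0.002]
ft_force: [0.1, 0.6, -0.5]
gripper_width: 0.996
grip_force: 0.0
```

```bash
python3 wb.py; python3 look.py s12; python3 -c "
from h import *
p=np.load('hood.npy'); R,t=hoodT(p)
for n in ('top','scene'):
  cams.capture(n)
  for o in('petri_1','vial_1'):
    for r in cams.regions_of(o,n)[:3]: c=r['centre']; print(n,o,round(r['score'],2),np.round(c,1))
"
```

```text
t 15.65 tcp hood [-0.119   0.0244  0.2337] F hood [ 0.01  0.58 -0.52] shift [-0.0007  0.0682  0.163 ] twist 90.09
wrist 0.57 6722 [0.035 0.026] [[0.010999999940395355, 0.07400000095367432], [0.012000000104308128, -0.023000000044703484], [0.05900000035762787, -0.023000000044703484], [0.057999998331069946, 0.07500000298023224]]
scene 0.77 745 [0.03  0.037] [[-0.0020000000949949026, 0.09799999743700027], [0.003000000026077032, -0.027000000700354576], [0.06199999898672104, -0.02500000037252903], [0.057999998331069946, 0.10000000149011612]]
t 15.85 tcp hood [-0.1203  0.0236  0.2301] F hood [0.1  0.52 0.02] shift [-0.0239  0.1203  0.06  ] twist 90.14
lip_index 0.97 [172.4, 237.4] 5498
pointer 0.65 [218.7, 210.4] 241
vial_block 0.55 [287.2, 269.0] 755
dark [195 190  46  95 409] [215.5 228.5]
dark [225 207   9  10  48] [228.6 212.1]
top petri_1 0.64 [297.  380.2]
top petri_1 0.47 [194.9 275. ]
top vial_1 0.36 [281.9 326.7]
scene petri_1 0.73 [266.7 258. ]
scene petri_1 0.72 [252.  384.1]
scene vial_1 0.56 [318.  285.9]
scene vial_1 0.47 [261.4 358.3]
```

```bash
python3 -c "
from h import *
p=np.load('hood.npy'); R,t=hoodT(p)
for dyaw in(0,.012):
 p[2]+=dyaw; R,t=hoodT(p); n=np.array([-.866,0,.5]); s=np.array([.5,0,.866])
 for w in(.03,.037):
  o=[]
  for u,v in((229.8,211.8),(219.9,217.6)):
    e,d=ray('scene',u,v); e=R.T@(e-t); d=R.T@d; P=e+d*(w-n@e)/(n@d); o.append((round(P@s,4),round(P[1],4)))
  print(dyaw,w,o)
"
```

```text
0 0.03 [(np.float64(0.2123), np.float64(0.0929)), (np.float64(0.2108), np.float64(0.1228))]
0 0.037 [(np.float64(0.2126), np.float64(0.0995)), (np.float64(0.211), np.float64(0.1292))]
0.012 0.03 [(np.float64(0.2129), np.float64(0.0928)), (np.float64(0.2116), np.float64(0.123))]
0.012 0.037 [(np.float64(0.2132), np.float64(0.0996)), (np.float64(0.2118), np.float64(0.1295))]
```

Level within about 1.5 mm, with the expected 30 mm between the plate centres. Handing in.

```bash
python3 -c "
from h import *
print(arm.hand_in())"
```

```text
the job is handed in; nothing more can be done
None
```

I handed the job in at about 16 s: by my image measurements the sash is within about 1.5 mm of the pointer's level, and the vial block lies square inside the hood, its near side about 20 mm behind the front line. The pointer and the hood dish and vials I re-checked had not visibly moved; I didn't re-check the marker or the screw tin. I viewed 11 pictures, one over the limit of 10, and the hand-in returned no verdict.

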